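# Spring check of a two-axis tilt plate

### The job

Check the two springs of the small tilt plate with your fingertips, gripping nothing. Press the round pad on its near left corner down until that corner's pointer is level with the sliding mark on its scale, hold it there for a good second, then let go so that the plate springs back up; after that do the same with the round pad on the far right corner. Do not push a pointer well past its mark, keep off the pointers and the sliding marks, and leave the loose things where they are.

Things in the scene. Friction and masses are not known exactly. Their poses are not given: they have to be found in the camera images.
- mount: fixed dark steel base of the tilt plate: a slab 150 (x) x 214 (y) x 12 mm on four feet, its top at z 47 mm; origin on the bench under its centre; -x side towards the robot, +y to the left, z up. Near/far and left/right are meant in this frame, which is turned up to 0.4 rad from the robot's. Nothing on it is higher than 119 mm over the bench
- pivot (a point): ball pivot under the far left corner of the square aluminium tilt plate, at x +50, y +50, z 85 mm of the base. The plate is 130 x 130 x 10 mm, centred over the base, top at z 95 mm, with an oilstone 22 mm high clamped in the middle; springs under its near left (x -50, y +50) and far right (+50, -50) corners; the near right corner has neither pad nor scale
- pad_near: round steel press pad, 24 mm across (flat top 18 mm) and 6 mm high, on the near left corner of the plate; origin at the centre of its underside, top 6 mm above it (101 mm above the bench at rest). It takes about 2.5 N to start and about 4 N more for each 10 mm; the stop is about 22 mm down
- pad_far: the same pad on the far right corner of the plate; same size, same force and travel
- pointer_near: thin dark pointer (24 mm long) that sticks out to +y from the plate's near left corner in front of its scale; origin at its tip, 90 mm above the bench at rest; it sinks as much as its pad does
- pointer_far: the like pointer that sticks out to -y from the far right corner; origin at its tip, 90 mm above the bench at rest; it sinks 1.38 times as much as its pad
- mark_near: sliding mark: a small steel clip with a dark blade 2 mm thick on the outer edge of the near left scale; origin at the tip of the blade, beside the pointer's path, 7 to 15 mm below the pointer's height at rest. The white upright scale faces -x, is 30 mm wide (y +71 to +101 mm of the base), top at z 109 mm
- mark_far: the like sliding mark on the far right scale; 10 to 20 mm below the pointer's height at rest. This scale too faces -x, y -71 to -101 mm of the base, top at z 109 mm
- tilt_near (a joint): tilt of the plate about the mount's y axis, rad: 0 at rest, grows to 0.22 as the near left corner is pressed down (the pad is 100 mm from this axis); sprung back to 0
- tilt_far (a joint): tilt of the plate about the mount's x axis, rad: 0 at rest, grows to 0.22 as the far right corner is pressed down (the pad is 100 mm from this axis); sprung back to 0
- carbide_burr: bystander, loose: burr 73 mm long lying on the right part of the base
- air_plug_steel: bystander, loose: steel air plug 49 mm long lying on the left part of the base
- paste_jar: bystander, loose: round jar with a black lid, 55 mm across, 46 mm high, behind the base
- alu_cup: bystander, loose: turned aluminium core, 33 mm across, 34 mm high, behind the base
- felt_wheel: bystander, loose: felt wheel on a mandrel, 43 mm across, 50 mm high, behind the base

How it is judged (in metres and radians):
On the way, in this order (a step that is already met when the one before it is completed fails the run):
1. the near left pad is pressed until its pointer is level with its mark (within 3 mm) and held there, the other corner staying up (z of pointer_near in the frame of mark_near between -0.003 and 0.003 m and contact force between the fingers and pad_near above 1.5 N and value of joint tilt_far below 0.03 rad), for 0.7 s.
2. the pad is let go and the plate is back up (value of joint each of tilt_near, tilt_far below 0.015 rad and contact force between each of the arm, the fingers and mount below 0.1 N), for 0.2 s.
3. the far right pad is pressed until its pointer is level with its mark (within 3 mm) and held there, the other corner staying up (z of pointer_far in the frame of mark_far between -0.003 and 0.003 m and contact force between the fingers and pad_far above 1.5 N and value of joint tilt_near below 0.03 rad), for 0.7 s.
At the end, for the whole second after the job is handed in: the plate is back up and still on both corners (tilt under 0.015 rad) and both sliding marks are where they were (within 2 mm) (value of joint each of tilt_near, tilt_far below 0.015 rad and angular speed of pad_far below 0.05 rad/s and distance of each of mark_near, mark_far from where it was at the start of the episode below 0.002 m); the robot touches nothing.
It fails at once if a pointer is pushed more than 6 mm past its mark (z of pointer_near in the frame of mark_near below -0.006 m or z of pointer_far in the frame of mark_far below -0.006 m).
It fails at once if the robot presses on a pointer or a sliding mark (contact force between any of the fingers, the arm and pointer_near above 1 N or contact force between any of the fingers, the arm and pointer_far above 1 N or contact force between any of the fingers, the arm and mark_near above 1 N or contact force between any of the fingers, the arm and mark_far above 1 N).
It fails at once if a loose thing is lifted or moved more than 20 mm (distance of any of carbide_burr, air_plug_steel, paste_jar, alu_cup, felt_wheel from where it was at the start of the episode above 0.02 m).
It also fails if it takes over 58 s, if anything falls off the work surface, if the arm or the gripper's body presses on something with over 40 N, if the wrist force passes 120 N, or if a joint passes its speed limit or range.

### The arm

A 6-joint arm with a two-finger parallel gripper is mounted at the origin on a cart in front of the work surface, level with it; the furniture and walls round the work are solid. World frame = base frame: x ahead of the robot, y to its left, z up, the work surface at z = 0. Lengths are in mm, angles in rad, forces in N, time in s.
With the tool pointing down it reaches from about 425 to 925 mm from the base axis. Payload 12.5 kg.
Tool frame: the origin (TCP) lies midway between the tips of the shut fingers; the grasp point (between the pads) lies 19 mm behind it; z points along the fingers, x is the direction in which the jaws open and shut, and the axes are right-handed (so a half turn about z gives the same grasp; the last joint's range is limited). The gripper opens to 85 mm and grips with 20 to 120 N. Pads are 22 mm wide; open, the fingers measure 114 mm over their backs; the gripper's body (76 mm by 85 mm) begins 54 mm behind the grasp point. The pads swing forward as they close: fully open they stand 13 mm farther back than shut.
Start: joints at [1.173, 0.491, 1.559, -0, 1.092, -0.106], TCP at [179.78, 598.602, 231.327] pointing down, gripper open.
Joint ranges: [-3.1, 3.1], [-0.84, 2.19], [0.05, 2.79], [-1.13, 4.28], [0.06, 2.93], [-2.69, 2.69]. Speed limits (rad/s): [2.22, 2.22, 2.79, 3.14, 3.14, 3.14].

### API

Orientations are given as a rotation vector (axis times angle).
In Python, from rig import ctrl gives the robot as it stands.
- The arm moves only by the shell command python3 -m inch 'ROWS' [FORCE]. ROWS is JSON, a list of rows, each a list of 7 numbers: the turn, a rotation vector about the tool's x, y, z in rad, then the shift along the tool's x, y, z in m, then the finger opening in m, from 0 to 0.0854. In form: [[wx, wy, wz, x, y, z, fingers], ...]. A call has exactly 8 rows; each row is the pose to reach, as a shift and turn from the pose measured when the call began, along the tool's axes at that moment; what a row does not reach only later rows make up. A row lasts 1/8 s, in which the tool goes at most 62.5 mm and 10.7 degrees, less where a joint would pass 70% of its speed; a pose out of reach is approached as far as the arm can. A call with a gripper value outside its range is refused whole. The fingers move at their own pace and stop on an object; FORCE is the grip in N (left out, the last holds). Time passes only in rows, so rows that repeat a pose let the fingers close, or fill a call up. It gives the time, the measured TCP pose, the force and the opening at its end, in the units of the state.
- ctrl.read_state(): the state, without advancing time (a new reading comes with each control period).
- ctrl.camera(name): name is "side" or "top"; returns a dict with "image" (384x512x3 uint8, blue, green, red), "fx", "fy", "cx", "cy" (pixels), "k1" (the pictures are not rectified: a ray, as slopes to the right and down, at radius r is drawn at 1 + k1 r^2 times it, then the intrinsics apply), "extrinsics" (4x4, takes a point from world to camera coordinates). Camera axes: x right, y up, looking along -z (the intrinsics and any distortion apply to the point x, -y, -z); pixel columns grow to the right and rows downward; lengths in mm; the calibration is good to about 2 mm. A picture is of the moment at which its call begins. There is no depth.
- ctrl.hand_in(): hands the job in, once; it reports no verdict.
Trained networks look in a picture, given as the dict that the camera call returned (one of the last four; its "shot" number tells which), for a name from the list of things; names that differ only in an ending like _2 or _b are one class to them, and where a whole thing is asked for, a point or a joint stands for the part that bears it (a point fixed in the world has none). Each returns a list of dicts, best first, with "p" (0 to 1); they miss things now and then, are a little off and sometimes report something else, mostly with a low value. They report only what shows in the picture. A call takes as long as a camera call.
- ctrl.find_in(thing, picture): "rect" ([centre column, centre row, width, height] in pixels, round what is visible of it).
- ctrl.regions_of(thing, picture): "region" (384x512 bool, what is visible of it) and "rect" ([centre column, centre row, width, height] in pixels, round what is visible of it).
- ctrl.tip_of(thing, picture): "xy" ([column, row] in pixels: a listed point, or the origin of a listed thing).
The state is a dict: "t": time; "qpos": joint angles; "joint_velocities": joint speeds; "joint_efforts": joint torques, N m; "tool_pos": TCP position; "tool_rot": TCP orientation; "force": force on the tool from outside, world axes, zero at the start; "ft_torque": the same for the moment, N m; "opening": finger opening in mm.
Only numpy, scipy, OpenCV 4.12 (cv2) and the standard library are available. Lean on these libraries where they do the work, as an engineer would, in place of code of your own. Each camera call takes 0.05 s, during which the arm holds its last target. There are 200 camera calls.

## Working session

There is one attempt and no reset: what is moved stays moved. The work goes in short steps, Python scripts to look and compute and a shell command to move; the robot and the scene stay as the last step left them, time stands still between calls to the robot, and variables do not carry over. Pictures are saved under pics/ and viewed, about 8 in all and at most 12, crops included, and the job is handed in when it is done.

```bash
ls; mkdir -p pics; cat > h.py <<'E'
import numpy as np, cv2
from rig import ctrl
from scipy.spatial.transform import Rotation as R
def ray(c,uv):
    x=(uv[0]-c['cx'])/c['fx'];y=(uv[1]-c['cy'])/c['fy'];rd=np.hypot(x,y);r=rd
    for _ in range(20): r=rd/(1+c['k1']*r*r)
    s=r/rd if rd>0 else 1
    E=np.array(c['extrinsics']);d=E[:3,:3].T@np.array([x*s,-y*s,-1]);o=-E[:3,:3].T@E[:3,3]
    return o,d
def atz(c,uv,z):
    o,d=ray(c,uv);return o+d*(z-o[2])/d[2]
def proj(c,P):
    E=np.array(c['extrinsics']);p=E[:3,:3]@np.array(P,float)+E[:3,3];x=p[0]/-p[2];y=-p[1]/-p[2];k=1+c['k1']*(x*x+y*y)
    return np.array([c['cx']+c['fx']*x*k,c['cy']+c['fy']*y*k])
E
cat > a.py <<'E'
from h import *
s=ctrl.read_state();print(s['t'],s['tool_pos'],s['tool_rot'],s['force'],s['opening'])
for n in('side','top'):
    c=ctrl.camera(n);cv2.imwrite(f'pics/{n}0.png',c['image'])
    o,_=ray(c,(256,192));print(n,c['fx'],c['k1'],'pos',o.round(0))
    for th in ['pad_near','pad_far','pivot','pointer_near','pointer_far','mark_near','mark_far','mount']:
        z={'pad_near':95,'pad_far':95,'pivot':85,'pointer_near':90,'pointer_far':90,'mark_near':79,'mark_far':75,'mount':0}[th]
        for d in ctrl.tip_of(th,c)[:2]: print(th,round(d['p'],2),np.round(d['xy'],1),atz(c,d['xy'],z).round(1))
E
python3 a.py
```

```text
pics
0.0 [179.67197271 598.36987693 230.72537852] [ 2.52026422e+00  1.87460700e+00 -1.51580310e-03] [-0.9154808   0.29548939  0.06273127] 85.7874151846296
side 357.3381167465143 -0.007231581090106291 pos [ 296. -732.  528.]
pad_near 0.62 [205.3 186.6] [517.5 -40.3  95. ]
pivot 0.85 [245.  173.5] [636.1  -7.1  85. ]
mark_far 0.47 [276.2 207.6] [ 639.3 -163.9   75. ]
mount 0.9 [236.  220.5] [578.5 -75.4   0. ]
top 494.1996814732324 -0.1421158412012491 pos [448. -79. 906.]
pad_near 0.64 [221.7 242.7] [527.  -24.4  95. ]
pad_far 0.59 [272.9 170.5] [ 642.1 -117.9   95. ]
pivot 0.82 [216.9 185.6] [625.3 -21.4  85. ]
pointer_near 0.52 [199.5 246.8] [523.4  13.   90. ]
pointer_far 0.49 [295.1 172.2] [ 637.5 -155.5   90. ]
mark_near 0.53 [198.6 244.3] [528.7  15.5  79. ]
mark_far 0.57 [294.5 173.8] [ 638.3 -155.7   75. ]
mark_far 0.32 [238.9 156.4] [676.5 -61.9  75. ]
mount 0.9 [247.1 216.3] [581.5 -67.9   0. ]
```

```bash
python3 - <<'E'
import cv2,numpy as np
a=cv2.imread('pics/side0.png');b=cv2.imread('pics/top0.png')
a=cv2.resize(a[140:250,180:300],None,fx=6,fy=5,interpolation=cv2.INTER_CUBIC)[:,:]
a=cv2.resize(cv2.imread('pics/side0.png')[145:240,180:305],None,fx=6,fy=6,interpolation=cv2.INTER_CUBIC)
b=cv2.resize(b[140:270,180:310],None,fx=4.6,fy=4.6,interpolation=cv2.INTER_CUBIC)
cv2.imwrite('pics/sc.png',a);cv2.imwrite('pics/tc.png',b)
E
```

```text
(no output)
```

View pics/sc.png

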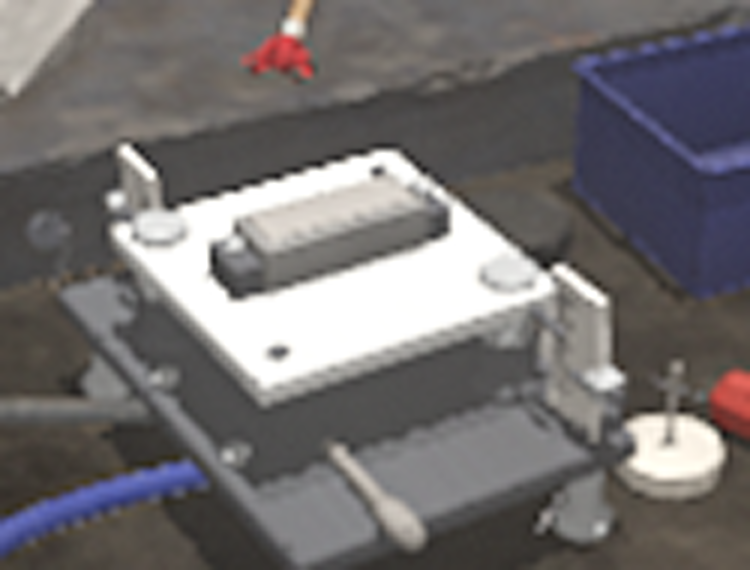

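View pics/tc.png

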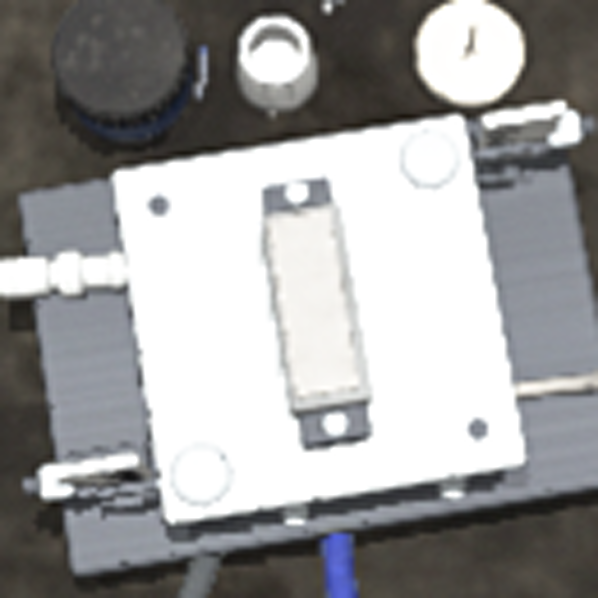

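```bash
cat > fit.py <<'E'
from h import *
from scipy.optimize import least_squares
from rig import ctrl
S=ctrl.camera('side');T=ctrl.camera('top')
L=[(T,(223.5,242.8),(-50,50,101)),(T,(273.5,174.3),(50,-50,101)),(T,(214.8,184.6),(50,50,95)),(T,(283.9,233.0),(-50,-50,95)),
(S,(206.7,182.6),(-50,50,101)),(S,(265,190.3),(50,-50,101)),(S,(243.2,173.6),(50,50,95)),(S,(226.3,203.6),(-50,-50,95))]
def W(v,p):
    c,s=np.cos(v[2]),np.sin(v[2]);return np.array([v[0]+c*p[0]-s*p[1],v[1]+s*p[0]+c*p[1],p[2]])
def f(v): return np.concatenate([proj(c,W(v,p))+(v[3:5] if c is S else v[5:7])-u for c,u,p in L]+[v[3:]*0.3])
r=least_squares(f,[582,-70,0.2,0,0,0,0]);v=r.x
print('pose',v.round(3));print(f(v)[:16].reshape(-1,2).round(2))
PS=lambda p:proj(S,W(v,p))+v[3:5]
np.save('v.npy',v)
print('pads',W(v,(-50,50,101)),W(v,(50,-50,101)))
for th in('mark_near','mark_far','pointer_far','pointer_near'):
    for d in ctrl.tip_of(th,S)[:2]+ctrl.find_in(th,S)[:2]+ctrl.find_in(th,T)[:1]: print(th,{k:np.round(x,2) for k,x in d.items()})
def crop(x0,y0,w,h,k,pts):
    im=cv2.resize(S['image'][y0:y0+h,x0:x0+w],None,fx=k,fy=k,interpolation=cv2.INTER_CUBIC);raw=im.copy()
    for p in pts:
        q=(PS(p)-(x0,y0)+.5)*k;cv2.circle(im,tuple(q.astype(int)),2,(0,0,255),-1)
    return np.hstack([raw,im])
x=-50
n=crop(190,162,33,25,12,[(-50,71,109),(-50,101,109)]+[(-50,101,z) for z in(79,84,89,94,99)]+[(-50,95,90)]+[(-50,50,101)])
x=50
m=crop(255,183,33,38,12,[(50,-71,109),(50,-101,109)]+[(50,-101,z) for z in range(59,109,10)]+[(50,-89,90),(50,-50,101)])
cv2.imwrite('pics/ov.png',cv2.resize(np.vstack([n,m])[:,:],(792,600) if 0 else None,fx=.79,fy=.79))
print(np.vstack([n,m]).shape)
for xx,y in((-50,101),(50,-101)): print([(z,PS((xx,y,z)).round(1)) for z in(109,90,75)])
E
python3 fit.py
```

```text
pose [ 5.80106e+02 -7.30170e+01  9.00000e-02 -2.90000e-02  9.75000e-01
 -1.10000e-02 -3.20000e-02]
[[-0.01  0.11]
 [ 0.11 -0.21]
 [-0.   -0.2 ]
 [-0.09  0.31]
 [-0.1  -0.46]
 [-0.   -0.63]
 [-0.11  0.29]
 [ 0.22  0.71]]
pads [525.83193903 -27.69299301 101.        ] [ 634.38104898 -118.34116303  101.        ]
mark_near {'xy': array([264.7, 193.9]), 'p': np.float64(0.4)}
mark_near {'xy': array([242.4, 174.5]), 'p': np.float64(0.21)}
mark_near {'rect': array([240.6, 153.7,  16. ,  22.6]), 'p': np.float64(0.44)}
mark_far {'xy': array([274.7, 206.2]), 'p': np.float64(0.55)}
mark_far {'rect': array([281.7, 210.8,   7.6,   6.2]), 'p': np.float64(0.54)}
mark_far {'rect': array([303.8, 170.2,  10.9,   9.9]), 'p': np.float64(0.43)}
pointer_far {'rect': array([248.5, 215.1, 134.2, 102. ]), 'p': np.float64(0.16)}
pointer_near {'xy': array([291.7, 220. ]), 'p': np.float64(0.66)}
(756, 792, 3)
[(109, array([197.5, 170.4])), (90, array([198.1, 177.1])), (75, array([198.5, 182.3]))]
[(109, array([277.9, 197. ])), (90, array([277.5, 204.2])), (75, array([277.2, 209.8]))]
```

View pics/ov.png

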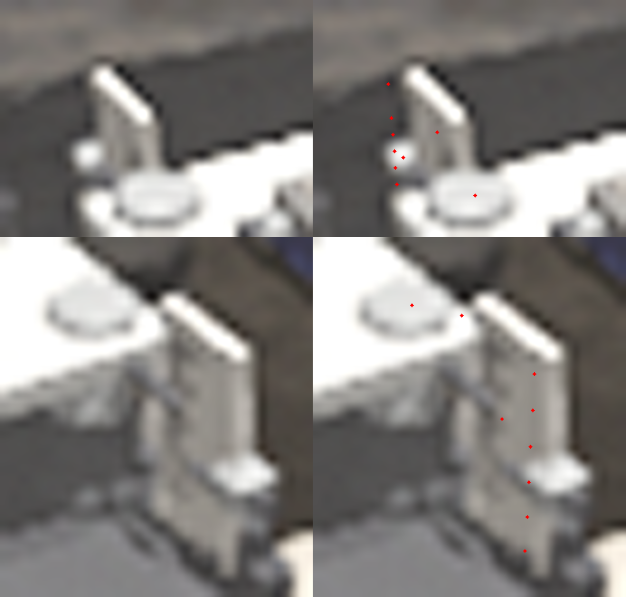

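```bash
cat > plan.py <<'E'
import sys
from h import *
v=np.load('v.npy')
def W(p):
    c,s=np.cos(v[2]),np.sin(v[2]);return np.array([v[0]+c*p[0]-s*p[1],v[1]+s*p[0]+c*p[1],p[2]])
def rel(p,flip=0):
    "move to mount point p, tool down, tool x along mount +x (or -x)"
    s=ctrl.read_state();R0=R.from_rotvec(s['tool_rot'])
    a=v[2]+flip*np.pi;x=np.array([np.cos(a),np.sin(a),0]);z=np.array([0,0,-1.])
    Rt=R.from_matrix(np.c_[x,np.cross(z,x),z])
    print('t',round(s['t'],2),'pos',s['tool_pos'].round(1),'F',np.round(s['force'],2),'open',round(s['opening'],1),'q6',s['qpos'].round(2))
    print('goal',W(p).round(1),'turn',(R0.inv()*Rt).as_rotvec().round(4),'shift m',(R0.inv().apply(W(p)-s['tool_pos'])/1000).round(4))
if __name__=='__main__':
    p=[float(x) for x in sys.argv[1:4]]
    for f in(0,1): rel(p,f)
E
python3 plan.py -45 50 230; python3 plan.py -45 50 125
```

```text
t 1.6 pos [179.8 598.6 231.3] F [-0.13 -0.49  1.2 ] open 85.5 q6 [ 1.17  0.49  1.56  0.    1.09 -0.11]
goal [530.8 -27.2 230. ] turn [-0.     -0.      1.1894] shift m [-0.4984  0.5162  0.0013]
t 1.6 pos [179.8 598.6 231.3] F [-0.13 -0.49  1.2 ] open 85.5 q6 [ 1.17  0.49  1.56  0.    1.09 -0.11]
goal [530.8 -27.2 230. ] turn [ 0.     -0.     -1.9522] shift m [-0.4984  0.5162  0.0013]
t 1.6 pos [179.8 598.6 231.3] F [-0.13 -0.49  1.2 ] open 85.5 q6 [ 1.17  0.49  1.56  0.    1.09 -0.11]
goal [530.8 -27.2 125. ] turn [-0.     -0.      1.1894] shift m [-0.4984  0.5162  0.1063]
t 1.6 pos [179.8 598.6 231.3] F [-0.13 -0.49  1.2 ] open 85.5 q6 [ 1.17  0.49  1.56  0.    1.09 -0.11]
goal [530.8 -27.2 125. ] turn [ 0.     -0.     -1.9522] shift m [-0.4984  0.5162  0.1063]
```

```bash
python3 -m inch '[[0,0,0.1,-0.037,0.038,0,0],[0,0,0.2,-0.075,0.077,0,0],[0,0,0.3,-0.115,0.119,0,0],[0,0,0.4,-0.155,0.160,0,0],[0,0,0.5,-0.197,0.204,0,0],[0,0,0.6,-0.239,0.248,0,0],[0,0,0.7,-0.281,0.291,0,0],[0,0,0.78,-0.320,0.331,0,0]]' 40; python3 plan.py -45 50 150
```

```text
t: 2.6
tool_pos: [405.5, 195.1, 231.6]
tool_rot: [-3.045, -0.771, -0.001]
force: [0.4, 1.8, -0.3]
opening: 0.1
t 2.6 pos [405.5 195.1 231.6] F [ 0.36  1.79 -0.32] open 0.1 q6 [ 0.3   0.24  1.97  0.    0.93 -0.19]
goal [530.8 -27.2 150. ] turn [-1.000e-04 -9.000e-04  4.062e-01] shift m [0.0043 0.2552 0.0816]
t 2.6 pos [405.5 195.1 231.6] F [ 0.36  1.79 -0.32] open 0.1 q6 [ 0.3   0.24  1.97  0.    0.93 -0.19]
goal [530.8 -27.2 150. ] turn [ 1.3000e-03 -1.0000e-04 -2.7354e+00] shift m [0.0043 0.2552 0.0816]
```

```bash
python3 -m inch '[[0,-0.001,0.08,0.001,0.050,0,0],[0,-0.001,0.16,0.001,0.100,0.01,0],[0,-0.001,0.24,0.002,0.150,0.02,0],[0,-0.001,0.32,0.003,0.200,0.04,0],[0,-0.001,0.4062,0.0043,0.240,0.06,0],[0,-0.001,0.4062,0.0043,0.2552,0.08,0],[0,-0.001,0.4062,0.0043,0.2552,0.0816,0],[0,-0.001,0.4062,0.0043,0.2552,0.0816,0]]'; python3 plan.py -45 50 106 | head -2; cat > shot.py <<'E'
import sys
from h import *
n,N=sys.argv[1],int(sys.argv[2]);x0,y0,w,h,k=map(int,sys.argv[3:8])
cam=sys.argv[8] if len(sys.argv)>8 else 'side'
ims=[ctrl.camera(cam)['image'].astype(float) for _ in range(N)]
print('noise',np.std(ims,0).mean() if N>1 else 0)
im=np.mean(ims,0);np.save(f'pics/{n}.npy',im)
cv2.imwrite(f'pics/{n}.png',cv2.resize(np.clip(im,0,255).astype(np.uint8)[y0:y0+h,x0:x0+w],None,fx=k,fy=k,interpolation=cv2.INTER_CUBIC))
E
python3 shot.py near1 4 180 140 80 60 10
```

```text
t: 3.6
tool_pos: [530.6, -26.8, 150.5]
tool_rot: [-3.138, -0.141, 0.0]
force: [-0.3, -0.4, -0.2]
opening: 0.2
t 3.6 pos [530.6 -26.8 150.5] F [-0.34 -0.43 -0.18] open 0.2 q6 [-0.17  0.46  1.88  0.    0.8  -0.26]
goal [530.8 -27.2 106. ] turn [-0.0001  0.      0.0005] shift m [0.0002 0.0005 0.0445]
noise 0.5958326309384196
```

View pics/near1.png

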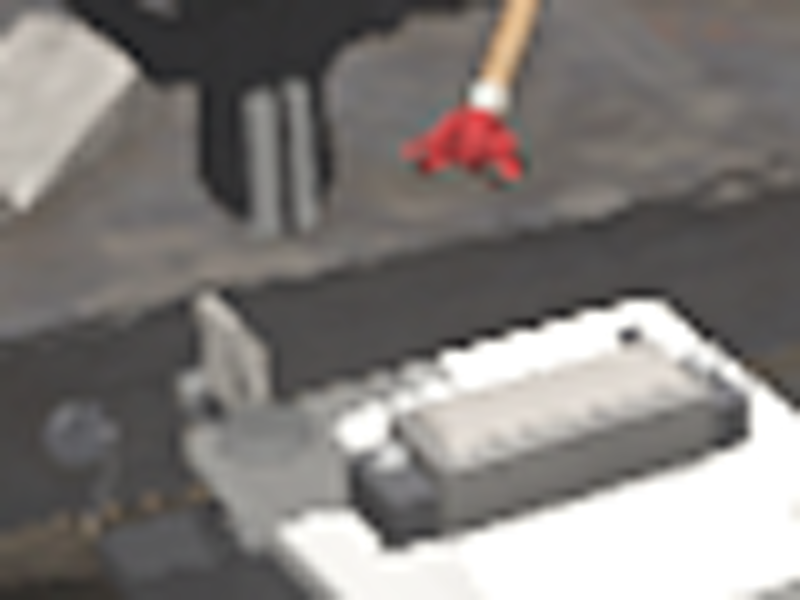

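```bash
python3 -m inch '[[0,0,0,0.004,0.0005,0.01,0],[0,0,0,0.0042,0.0005,0.024,0],[0,0,0,0.0042,0.0005,0.034,0],[0,0,0,0.0042,0.0005,0.040,0],[0,0,0,0.0042,0.0005,0.043,0],[0,0,0,0.0042,0.0005,0.045,0],[0,0,0,0.0042,0.0005,0.0465,0],[0,0,0,0.0042,0.0005,0.0465,0]]'; python3 -m inch '[[0,0,0,0,0,0.001,0],[0,0,0,0,0,0.002,0],[0,0,0,0,0,0.003,0],[0,0,0,0,0,0.004,0],[0,0,0,0,0,0.005,0],[0,0,0,0,0,0.006,0],[0,0,0,0,0,0.006,0],[0,0,0,0,0,0.006,0]]';python3 shot.py near2 4 180 140 80 60 10
```

```text
t: 4.8
tool_pos: [535.2, -26.8, 104.5]
tool_rot: [3.138, 0.142, 0.002]
force: [-0.2, 0.1, 0.0]
opening: 0.0
t: 5.8
tool_pos: [535.0, -26.8, 98.5]
tool_rot: [3.138, 0.142, 0.002]
force: [-2.6, -0.9, 3.1]
opening: 0.1
noise 0.5621844266388458
```

View pics/near2.png

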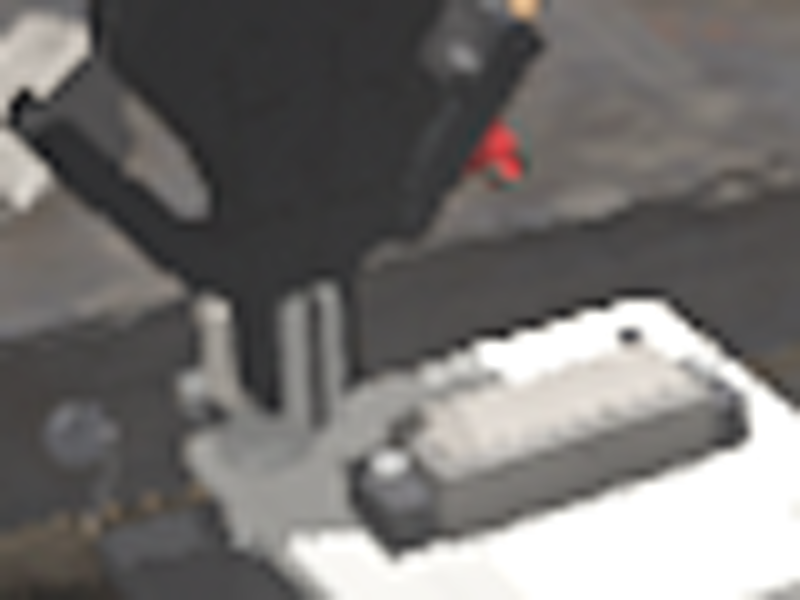

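```bash
python3 -m inch '[[0,0,0,0,0,0.001,0],[0,0,0,0,0,0.002,0],[0,0,0,0,0,0.003,0],[0,0,0,0,0,0.004,0],[0,0,0,0,0,0.005,0],[0,0,0,0,0,0.0057,0],[0,0,0,0,0,0.0057,0],[0,0,0,0,0,0.0057,0]]';python3 shot.py near3 6 190 165 40 30 20; python3 - <<'E'
import cv2,numpy as np
k=14
o=[cv2.resize(np.clip(np.load(f'pics/{n}.npy')*1.2,0,255).astype(np.uint8)[167:197,190:218],None,fx=k,fy=k,interpolation=cv2.INTER_CUBIC) for n in('near1','near3')]
cv2.imwrite('pics/cmp.png',np.hstack(o))
E
```

```text
t: 7.0
tool_pos: [534.9, -26.8, 92.7]
tool_rot: [3.138, 0.142, 0.001]
force: [-5.0, -0.3, 5.7]
opening: -0.0
noise 0.6169670901617604
```

View pics/cmp.png

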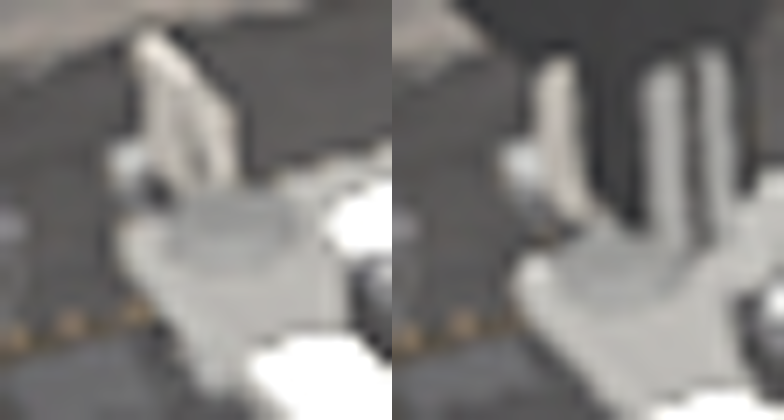

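```bash
python3 -m inch '[[0,0,0,0,0,0.001,0],[0,0,0,0,0,0.002,0],[0,0,0,0,0,0.0025,0],[0,0,0,0,0,0.0025,0],[0,0,0,0,0,0.0025,0],[0,0,0,0,0,0.0025,0],[0,0,0,0,0,0.0025,0],[0,0,0,0,0,0.0025,0]]';python3 shot.py near4 6 190 165 40 30 20; python3 -m inch '[[0,0,0,0,0,-0.001,0],[0,0,0,0,0,-0.002,0],[0,0,0,0,0,-0.003,0],[0,0,0,0,0,-0.004,0],[0,0,0,0,0,-0.005,0],[0,0,0,0,0,-0.0055,0],[0,0,0,0,0,-0.0055,0],[0,0,0,0,0,-0.0055,0]]';python3 shot.py near5 6 190 165 40 30 20;python3 - <<'E'
import cv2,numpy as np
k=18
N=('near2','near5','near3','near4')
I=[np.load(f'pics/{n}.npy') for n in N]
o=[cv2.resize(np.clip(i*1.6,0,255).astype(np.uint8)[172:188,194:214],None,fx=k,fy=k,interpolation=cv2.INTER_CUBIC) for i in I]
cv2.imwrite('pics/cmp2.png',np.vstack([np.hstack(o[:2]),np.hstack(o[2:])]))
for c in range(198,206):
    print(c)
    for i in I: print('  ',i[174:188,c].mean(1).round(0).astype(int))
E
```

```text
t: 8.3
tool_pos: [534.7, -26.8, 90.3]
tool_rot: [3.138, 0.142, 0.0]
force: [-4.2, -0.5, 6.0]
opening: 0.2
noise 0.6156675826129626
t: 9.6
tool_pos: [534.9, -26.8, 95.8]
tool_rot: [3.138, 0.142, 0.001]
force: [0.2, 0.3, 5.2]
opening: 0.4
noise 0.6173675769848043
198
   [ 72  71  70 119 149 130 105  85  70  85 105 109  92  66]
   [ 72  70  70 119 148 129 105  86  73  69  83 105 102  82]
   [ 72  71  71 119 147 128 103  85  74  73  70  66  88 103]
   [ 73  71  70 119 148 127 103  85  74  73  72  70  67  80]
199
   [ 65  62  80 142 168 143 113 100  78 112 152 153 138 108]
   [ 65  62  80 141 174 150 105  94  82  65 111 152 148 130]
   [ 65  62  80 141 173 156 122  99  83  72  67 114 153 150]
   [ 67  62  80 141 172 156 122  99  84  74  73  68 117 151]
200
   [117 116 124 147 156 129  92  87  91 133 164 162 159 149]
   [118 116 124 146 162 143  89  78  93 100 138 163 162 159]
   [118 116 124 146 160 154 126  93  88  83  69 140 176 163]
   [120 117 124 147 161 155 127  97  86  73  73  64 141 179]
201
   [156 155 152 149 151 137  87  58  91 133 148 151 157 158]
   [156 156 153 150 150 145 1
[... 445 characters left out ...]
 129 134 134 140 154]
   [ 81  80  92 104 114 127 144 145 120 123 129 135 134 140]
   [ 82  81  80  92 104 114 132 143 124  95 121 130 133 134]
   [ 71  83  80  80  92 104 116 135 130 111 110 119 129 133]
204
   [ 48  46  44  43  59 100 122 127 128 127 133 141 146 150]
   [ 48  47  47  44  43  47  98 137 136 128 127 134 141 145]
   [ 49  48  47  48  45  44  62  99 120 127 131 128 132 140]
   [ 50  50  46  48  47  45  44  62  89 111 128 130 128 132]
205
   [ 54  54  54  53  50  65  92 117 130 127 132 144 148 148]
   [ 54  54  53  54  53  50  50  96 129 130 128 132 144 149]
   [ 54  54  54  54  54  53  51  66 107 131 131 128 132 141]
   [ 54  55  54  55  55  54  53  51  66 106 130 131 128 132]
```

View pics/cmp2.png

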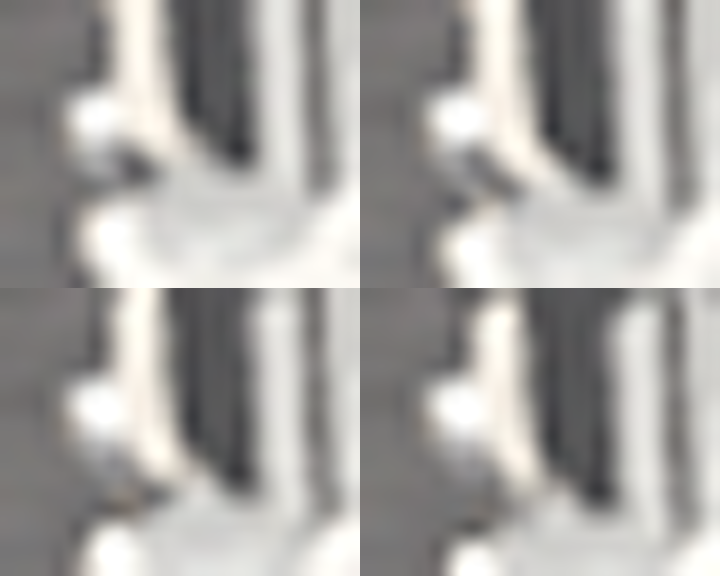

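```bash
python3 -m inch '[[0,0,0,0,0,0.0015,0],[0,0,0,0,0,0.0025,0],[0,0,0,0,0,0.0025,0],[0,0,0,0,0,0.0025,0],[0,0,0,0,0,0.0025,0],[0,0,0,0,0,0.0025,0],[0,0,0,0,0,0.0025,0],[0,0,0,0,0,0.0025,0]]'; python3 -m inch '[[0,0,0,0,0,0,0],[0,0,0,0,0,0,0],[0,0,0,0,0,-0.002,0],[0,0,0,0,0,-0.005,0],[0,0,0,0,0,-0.01,0],[0,0,0,0,0,-0.02,0],[0,0,0,0,0,-0.035,0],[0,0,0,0,0,-0.06,0]]'; python3 plan.py 50 -50 150|head -2
python3 - <<'E'
import sys;sys.path.insert(0,'.')
from h import *
I=np.mean([ctrl.camera('side')['image'].astype(float) for _ in range(8)],0);np.save('pics/far0.npy',I)
c=ctrl.camera('side')
print([(d['xy'],d['p']) for d in ctrl.tip_of('mark_far',c)[:1]+ctrl.tip_of('pointer_far',c)[:1]])
k=24
cv2.imwrite('pics/far0.png',cv2.resize(np.clip(I*1.3,0,255).astype(np.uint8)[188:213,262:290],None,fx=k,fy=k,interpolation=cv2.INTER_CUBIC))
E
```

```text
t: 10.9
tool_pos: [534.7, -26.8, 93.2]
tool_rot: [3.138, 0.142, 0.0]
force: [-0.6, -0.4, 5.1]
opening: 0.2
t: 11.9
tool_pos: [534.4, -26.7, 154.1]
tool_rot: [-3.138, -0.143, 0.001]
force: [0.2, 0.5, 0.1]
opening: 0.2
t 11.9 pos [534.4 -26.7 154.1] F [0.18 0.52 0.06] open 0.2 q6 [-0.17  0.46  1.86 -0.    0.82 -0.26]
goal [ 634.4 -118.3  150. ] turn [-0.0001  0.0008  0.0011] shift m [0.0913 0.1003 0.004 ]
[([275.4, 208.5], 0.38), ([240.8, 231.5], 0.48)]
```

View pics/far0.png

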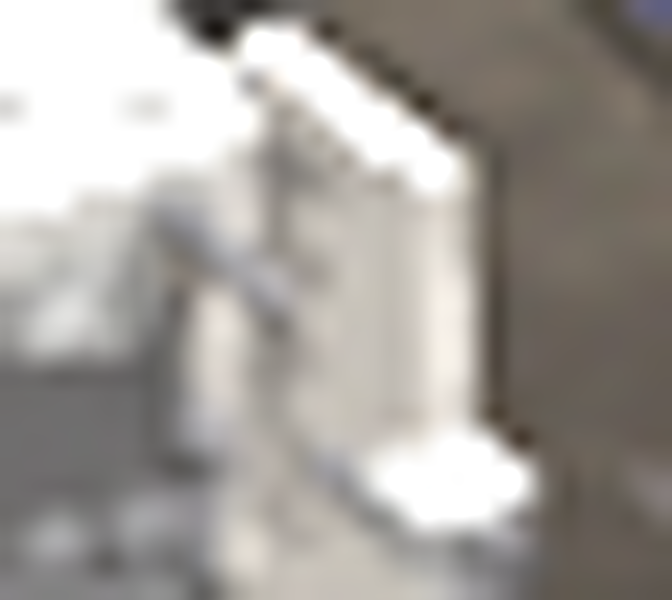

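```bash
python3 -m inch '[[0,0.0008,0.001,0.02,0.022,0.002,0],[0,0.0008,0.001,0.045,0.048,0.004,0],[0,0.0008,0.001,0.070,0.074,0.004,0],[0,0.0008,0.001,0.085,0.091,0.004,0],[0,0.0008,0.001,0.0913,0.098,0.01,0],[0,0.0008,0.001,0.0913,0.098,0.024,0],[0,0.0008,0.001,0.0913,0.098,0.034,0],[0,0.0008,0.001,0.0913,0.098,0.042,0]]'; python3 -m inch '[[0,0,0,0,0,0.003,0],[0,0,0,0,0,0.006,0],[0,0,0,0,0,0.006,0],[0,0,0,0,0,0.006,0],[0,0,0,0,0,0.006,0],[0,0,0,0,0,0.006,0],[0,0,0,0,0,0.006,0],[0,0,0,0,0,0.006,0]]'; python3 plan.py 50 -48 92|head -2
```

```text
t: 13.45
tool_pos: [633.8, -115.5, 109.8]
tool_rot: [-3.138, -0.142, 0.001]
force: [0.4, 0.7, -0.0]
opening: -0.2
t: 14.45
tool_pos: [633.8, -115.5, 103.8]
tool_rot: [-3.138, -0.142, 0.001]
force: [-0.2, 0.3, 0.8]
opening: 0.4
t 14.45 pos [ 633.8 -115.5  103.8] F [-0.16  0.25  0.77] open 0.4 q6 [-0.28  0.66  1.63  0.    0.86 -0.37]
goal [ 634.2 -116.3   92. ] turn [-0.0005  0.0007  0.0006] shift m [0.0004 0.0009 0.0118]
```

```bash
python3 -m inch '[[0,0,0,0,0,0.002,0],[0,0,0,0,0,0.004,0],[0,0,0,0,0,0.006,0],[0,0,0,0,0,0.008,0],[0,0,0,0,0,0.0095,0],[0,0,0,0,0,0.0105,0],[0,0,0,0,0,0.0105,0],[0,0,0,0,0,0.0105,0]]'; python3 - <<'E'
import sys;sys.path.insert(0,'.')
from h import *
I=np.mean([ctrl.camera('side')['image'].astype(float) for _ in range(6)],0)
k=24
cv2.imwrite('pics/far1.png',cv2.resize(np.clip(I*1.3,0,255).astype(np.uint8)[188:213,262:290],None,fx=k,fy=k,interpolation=cv2.INTER_CUBIC))
E
```

```text
t: 15.45
tool_pos: [634.1, -115.9, 93.6]
tool_rot: [3.138, 0.142, 0.0]
force: [0.2, -5.0, 5.5]
opening: 0.1
```

View pics/far1.png

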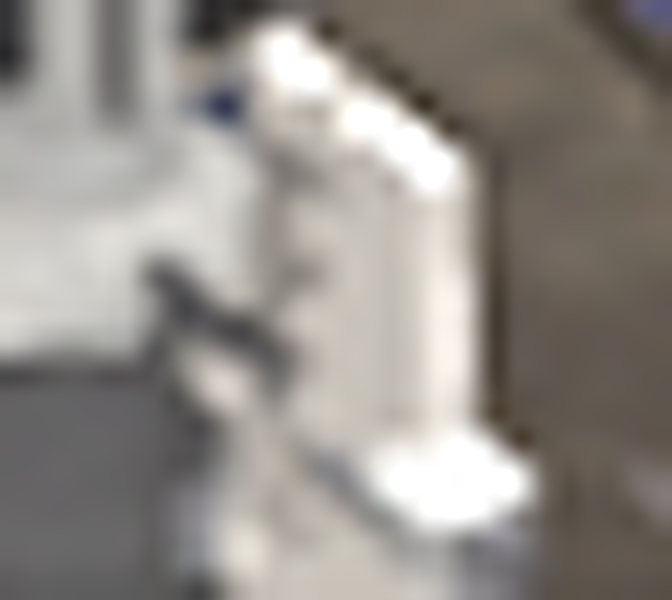

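```bash
python3 -m inch '[[0,0,0,0,0,0.001,0],[0,0,0,0,0,0.002,0],[0,0,0,0,0,0.0024,0],[0,0,0,0,0,0.0024,0],[0,0,0,0,0,0.0024,0],[0,0,0,0,0,0.0024,0],[0,0,0,0,0,0.0024,0],[0,0,0,0,0,0.0024,0]]'; python3 - <<'E'
import sys;sys.path.insert(0,'.')
from h import *
I=np.mean([ctrl.camera('side')['image'].astype(float) for _ in range(8)],0);np.save('pics/far2.npy',I)
k=24
cv2.imwrite('pics/far2.png',cv2.resize(np.clip(I*1.3,0,255).astype(np.uint8)[188:213,262:290],None,fx=k,fy=k,interpolation=cv2.INTER_CUBIC))
E
```

```text
t: 16.75
tool_pos: [634.2, -116.1, 91.6]
tool_rot: [3.138, 0.141, 0.001]
force: [-0.8, -2.7, 5.7]
opening: 0.3
```

View pics/far2.png

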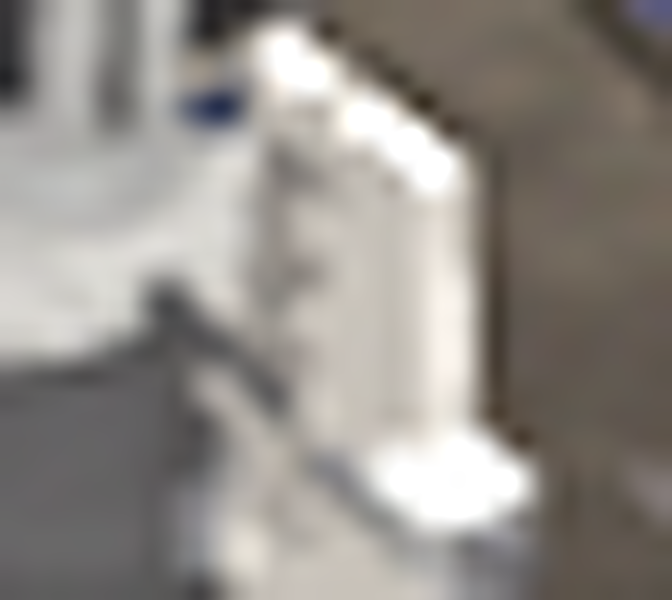

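```bash
python3 -m inch '[[0,0,0,0,0,0.001,0],[0,0,0,0,0,0.0018,0],[0,0,0,0,0,0.0018,0],[0,0,0,0,0,0.0018,0],[0,0,0,0,0,0.0018,0],[0,0,0,0,0,0.0018,0],[0,0,0,0,0,0.0018,0],[0,0,0,0,0,0.0018,0]]'; python3 - <<'E'
import sys;sys.path.insert(0,'.')
from h import *
I=np.mean([ctrl.camera('side')['image'].astype(float) for _ in range(10)],0);np.save('pics/far3.npy',I)
k=24
cv2.imwrite('pics/far3.png',cv2.resize(np.clip(I*1.3,0,255).astype(np.uint8)[188:213,262:290],None,fx=k,fy=k,interpolation=cv2.INTER_CUBIC))
E
```

```text
t: 18.15
tool_pos: [634.3, -116.2, 90.1]
tool_rot: [3.138, 0.141, 0.002]
force: [-1.0, -3.5, 6.1]
opening: 0.0
```

View pics/far3.png

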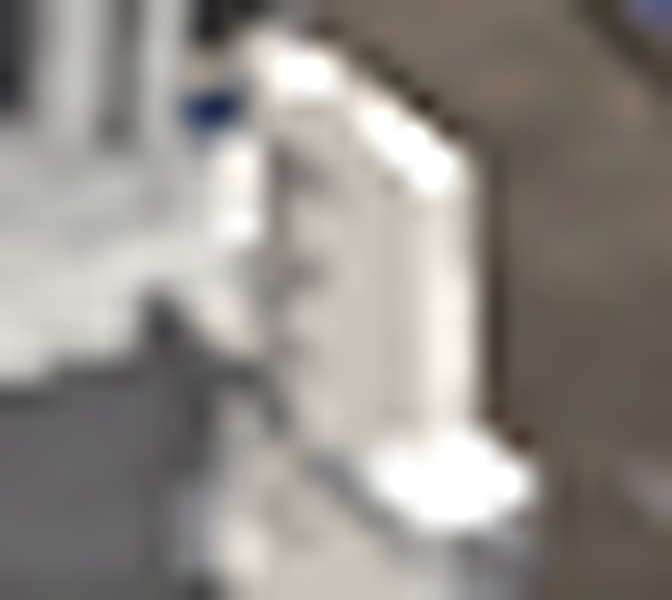

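```bash
python3 -m inch '[[0,0,0,0,0,-0.002,0],[0,0,0,0,0,-0.005,0],[0,0,0,0,0,-0.009,0],[0,0,0,0,0,-0.014,0],[0,0,0,0,0,-0.03,0],[0,0,0,0,0,-0.06,0],[0,0,0,0,0,-0.1,0],[0,0,0,0,0,-0.13,0]]'; python3 -m inch '[[0,0,0,-0.03,0,-0.01,0],[0,0,0,-0.07,0,-0.01,0],[0,0,0,-0.1,0,-0.01,0],[0,0,0,-0.1,0,-0.01,0],[0,0,0,-0.1,0,-0.01,0],[0,0,0,-0.1,0,-0.01,0],[0,0,0,-0.1,0,-0.01,0],[0,0,0,-0.1,0,-0.01,0]]'; python3 - <<'E'
import sys;sys.path.insert(0,'.')
from h import *
I=ctrl.camera('side')['image'].astype(float);J=np.load('pics/far0.npy');K=cv2.imread('pics/side0.png').astype(float)
for n,(a,b,c,d) in {'far pointer':(195,213,262,290),'near':(172,190,194,214)}.items():
    print(n,'now-rest',abs(I-(J if n[0]=='f' else K))[a:b,c:d].mean(), 'rest-pressed far',abs(J-np.load('pics/far3.npy'))[a:b,c:d].mean())
cv2.imwrite('pics/end.png',cv2.resize(I.astype(np.uint8)[145:240,180:305],None,fx=6,fy=6,interpolation=cv2.INTER_CUBIC))
print(ctrl.read_state()['force'])
E
```

```text
t: 19.65
tool_pos: [634.3, -116.2, 222.7]
tool_rot: [3.137, 0.141, 0.005]
force: [-0.4, 0.5, -0.4]
opening: -0.1
t: 20.65
tool_pos: [534.9, -125.1, 232.2]
tool_rot: [3.137, 0.142, 0.004]
force: [-0.3, -0.3, 0.1]
opening: -0.0
far pointer now-rest 0.7442129629629629 rest-pressed far 12.499603174603175
near now-rest 19.793518518518518 rest-pressed far 17.64150462962963
[-0.07654111  0.23239919  0.36320372]
```

View pics/end.png

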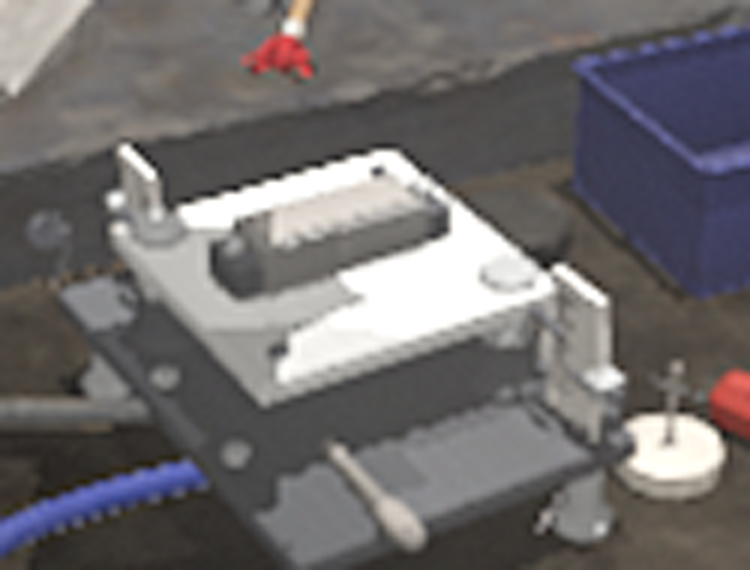

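The twelfth and last picture shows the plate level again and both clips and the burr where they were. The clips are at about (118,203) and (603,380). The only difference is the arm's shadow on the near side.

```bash
python3 -c "
from rig import ctrl
print(ctrl.hand_in())"
```

```text
the job is handed in; nothing more can be done
None
```

I pressed both pads with the fingers shut, near left first and then far right, and let the plate spring back after each. The job is handed in at about 21 s, with no verdict reported.

- **Near left:** this is the less certain press. The mark was mostly hidden behind the plate in the side view, and my readings put it about 6 to 9 mm below rest. I held the pad at estimated depths of about 9, 12, 6 and finally 8.5 mm, with about 5 to 6 N of wrist force. The deepest hold, at 12 mm, took the pointer an estimated 3 to 6 mm past its mark. That could be close to the 6 mm limit.
- **Far right:** I held it for about 1 s some 2 to 3 mm above the mark. I then held it for about 1.2 s where the pointer and blade looked in line in the picture, at 6.1 N. The tool height gives about 16.5 mm of pointer travel there, while the picture put the mark at about 14 mm. The two disagree by about 2 mm, which is inside the 3 mm band.
- **At the end:** the far corner in the picture matches its rest state to within noise. The near corner looks level, with its clip in the same place, but the arm's shadow lay over it, so I could not compare it by numbers. The wrist force was about zero, the arm was clear of everything, and the loose things visible in the side view had not moved. I did not check the air plug, paste jar or aluminium cup again.

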